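# Shut the test kiln's vent and start the firing

## Robot

A 6-joint arm with a two-finger parallel gripper is mounted at the origin on the work surface. World frame = base frame: x ahead of the robot, y to its left, z up, the work surface at z = 0. Lengths are in mm, angles in degrees, forces in N, time in s.
With the tool pointing down it reaches from about 350 to 850 mm from the base axis. Payload 8.1 kg.
Tool frame: the origin (TCP) lies midway between the tips of the shut fingers; the grasp point (between the pads) lies 19 mm behind it; z points along the fingers, y is the direction in which the jaws open and shut (so a half turn about z gives the same grasp; the last joint's range is limited). The gripper opens to 85 mm and grips with 20 to 120 N. Pads are 22 mm wide; open, the fingers measure 114 mm over their backs; the gripper's body (76 mm by 85 mm) begins 54 mm behind the grasp point. The pads swing forward as they close: fully open they stand 13 mm farther back than shut.
Start: joints at [-68.663, 7.471, 85.268, -0, 87.261, -4.893], TCP at [265.205, -538.211, 204.192] pointing down, gripper open.
Joint ranges: [-169.43, 169.43], [-51.17, 129.36], [1.28, 143.12], [-76.62, 256.62], [0, 156.53], [-152.29, 152.29]. Speed limits (degrees/s): [136.94, 136.94, 159.86, 180, 180, 180].

## Interface

Orientations are given as [roll, pitch, yaw] about the fixed x, y, z axes, in that order (R = Rz(yaw) Ry(pitch) Rx(roll)).
In Python, from bench import r gives the robot as it stands.
- The arm moves only by the tool carry_out, never from a script. Its argument "increments" is a list of rows, each a list of 3 entries, a list of its own where there are three numbers: the shift along the tool's x, y, z in m, then the turn, a rotation vector about the tool's x, y, z in rad, then the closure, from 0 (fully open) to 1 (shut). A call has 1 to 12 rows; each row shifts and turns the pose as measured when the row begins, along the tool's axes as they then stand; what a row does not reach is not made up. A row lasts 1/10 s, in which the tool goes at most 50 mm and 8.59 degrees, less where a joint would pass 70% of its speed; a pose out of reach is approached as far as the arm can. A call with a gripper value outside its range is refused whole. The fingers move at their own pace and stop on an object; "newtons" is the grip in N (left out, the last holds). Time passes only in rows, so rows that do not move let the fingers close. It gives the time, the measured TCP pose, the force and the opening at its end, in the units of the state.
- r.sense(): the state, without advancing time (a new reading comes with each control period).
- r.snapshot(name): name is "side" or "top" or "wrist"; returns a dict with "image" (420x560x3 uint8, blue, green, red), "vertical_fov" (degrees; the focal length in pixels is half the picture's height over the tangent of half this angle, whatever the lens; pixels are square), "cx", "cy" (the principal point, pixels), "k1" (the pictures are not rectified: a ray, as slopes to the right and down, at radius r is drawn at 1 + k1 r^2 times it, then the intrinsics apply), "rvec" (rotation vector, rad) and "tvec" (3), from world to camera coordinates, as OpenCV has them. Camera axes: x right, y down, z forward; pixel columns grow to the right and rows downward; lengths in mm; the calibration is good to about 2 mm. A picture is of the moment at which its call begins. There is no depth.
- r.hand_in(): hands the job in, once; it reports no verdict.
The state is a dict: "time": time; "joint_pos": joint angles; "qd": joint speeds; "joint_efforts": joint torques, N m; "tool_pos": TCP position; "tcp_rot": TCP orientation; "ft_force": force on the tool from outside, world axes, zero at the start; "wrist_torque": the same for the moment, N m; "finger_gap": finger opening in mm.
Only numpy, scipy, OpenCV 4.12 (cv2) and the standard library are available. Lean on these libraries where they do the work, as an engineer would, in place of code of your own. Each camera call takes 0.05 s, during which the arm holds its last target.

## Task

With the fingertips only, gripping and lifting nothing, first gently push the terracotta vent shutter on the small kiln's lid away from the robot until it is fully shut against its stop. Then gently press the green start button on the grey controller right down, let it come up again and withdraw clear of everything. Do not touch the red and yellow buttons, and do not disturb the bowl, cup, jar and little clay weight standing about.

Things in the scene. Friction and masses are not known exactly. Their poses are not given: they have to be found in the camera images.
- kiln: Small fixed round steel test kiln, 286 mm across its pale lid, lid top 200 mm above its origin, with a hinge block on its far (+x) side. Origin: centre of its underside, on the table; z up, x points away from the robot at yaw 0 (it stands turned by up to 0.25 rad). The shutter slides along its x axis, shut towards +x.
- vent_hole (a point): Centre of the black round vent hole (36 mm across) in the top of the kiln's lid, on the lid's surface, in the middle of the lid.
- vent (a joint): Opening of the vent shutter, m: 0 is shut, plate centred on the hole, against its stop; it starts 0.060 to 0.082 open, towards the kiln's -x (near the robot). It stays where it is left; sliding takes about 1.5 N.
- vent_lip (a point): Middle of the top edge of the shutter's upright lip: 80 mm wide (kiln y), 14 mm thick (kiln x, near face 7 mm to -x of this point), 29 mm tall over the plate. The terracotta plate is 80 x 90 x 10 mm (kiln x, y, z), its top 29 mm below this point, its near edge 12 mm to -x of it. The lip stands 28 mm to -x of the plate's centre, so of the hole when shut.
- console: Fixed grey controller box, 160 x 250 mm (x, y), top 60 mm above the table, with a blank dark display and three small lamps on its far half and a row of three push buttons on a white strip along its near half: 75 mm apart, 35 mm on the -x side of the box's middle, in an order that varies. Origin: centre of its underside; yaw up to 0.25 rad.
- start_top (a point): Centre of the top face of the green start button; it moves with the cap.
- start (a joint): Travel of the green button, m: 0 is up, 0.008 fully down. It springs back by itself and takes about 6 N to press right down; pressed down counts from 0.0055.
- start_base: Green start button: a round cap 32 mm across in a black housing (48 mm across, 12 mm tall) on the controller's top. Origin: centre of the housing's underside. When up, its top face stands 24 mm above this origin.
- stop_base: Red button of the same shape and size, not to be touched. Origin: centre of the housing's underside.
- pause_base: Yellow button of the same shape and size, not to be touched. Origin: centre of the housing's underside.
- stop (a joint): Travel of the red button, m: 0 is up, 0.008 down.
- pause (a joint): Travel of the yellow button, m: 0 is up, 0.008 down.
- cup: Loose white cup, 72 mm across, 85 mm tall, on the table behind the controller. Origin: centre of its underside.
- jar: Loose blue glaze jar with a white cap, 60 mm across, 85 mm tall, on the table behind the controller. Origin: centre of its underside.
- bowl: Loose pale clay bowl, 110 mm across, 50 mm tall, on the table to the right (-y) of the controller. Origin: centre of its underside.
- weight: Small loose pale clay weight, 38 mm across at the foot, 36 mm tall, on the kiln's lid beside and beyond the shutter. Origin: centre of its underside.
Not all that is in view belongs to the job. There is more than one size of the weight; the job needs the middle-sized.

How it is judged:
By the outcome, as a careful person would: the job done as asked, in the order asked, and still so for the second after the job is handed in, with the robot touching nothing.
It also fails if it takes over 51 s, if anything falls off the work surface, if the arm or the gripper's body presses on something with over 40 N, if the wrist force passes 120 N, or if a joint passes its speed limit or range.

## Working session

There is one attempt and no reset: what is moved stays moved. The work goes in short steps, Python scripts to look and compute and a tool call to move; the robot and the scene stay as the last step left them, time stands still between calls to the robot, and variables do not carry over. Pictures are saved under pics/ and viewed, and the job is handed in when it is done.

Besides the shell and the picture viewer there is one more tool, called after "Request:" as name(argument=value, ...) on one line, values as JSON. carry_out: Moves the arm, as the interface text tells. Its arguments: {"type":"object","properties":{"increments":{"type":"array"},"newtons":{"type":"number"}},"required":["increments"]}

```bash
mkdir -p pics; ls
python3 - <<'E'
from bench import r
import cv2,pickle
s=r.sense();print(s)
d={}
for n in("side","top","wrist"):
    p=r.snapshot(n);d[n]=p;cv2.imwrite(f"pics/{n}0.png",p["image"]);print(n,{k:v for k,v in p.items() if k!="image"})
pickle.dump(d,open("s0.pkl","wb"))
E
```

```text
pics
{'time': 0.0, 'joint_pos': array([-6.86633433e+01,  7.51561036e+00,  8.53299421e+01, -1.91090842e-03,
        8.72615507e+01, -4.89271198e+00]), 'qd': array([ 0.07688758,  0.029446  , -0.00043714,  0.02096982,  0.03820214,
       -0.0388245 ]), 'joint_efforts': array([-2.87859275e-04, -5.69394636e+01, -5.00549877e+01, -2.54439519e-04,
        1.50504842e-02,  2.60800891e-05]), 'tool_pos': array([ 264.96951774, -537.64652738,  203.13289377]), 'tcp_rot': array([-1.79893124e+02, -7.23323813e-03,  2.62294550e+01]), 'ft_force': array([ 0.48294666, -0.173894  ,  0.10765871]), 'wrist_torque': array([ 0.02142335, -0.04459616,  0.04951892]), 'finger_gap': 85.40788022409951}
side {'vertical_fov': 50.489776619884715, 'cx': 274.4761300858396, 'cy': 210.42001549574073, 'k1': 0.04253352470433413, 'rvec': array([ 0.45175108, -2.53823677,  1.48064671]), 'tvec': array([ 538.17303523,  229.14692965, 1242.34430754])}
top {'vertical_fov': 48.70850886082993, 'cx': 274.0254274884025, 'cy': 207.2655338099458, 'k1': -0.10313261422242945, 'rvec': array([ 2.17000769, -2.23019453,  0.07133793]), 'tvec': array([  17.80000248,  538.24571599, 1606.30798911])}
wrist {'vertical_fov': 59.558838390600414, 'cx': 272.4682074448826, 'cy': 205.70787455586333, 'k1': -0.07134222863128271, 'rvec': array([-2.43773021,  1.51701333,  0.2377002 ]), 'tvec': array([-598.52634546,  -39.68200924,  379.15208908])}
```

View pics/top0.png

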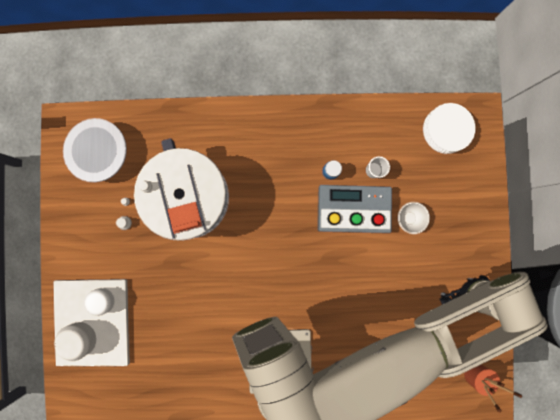

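View pics/side0.png

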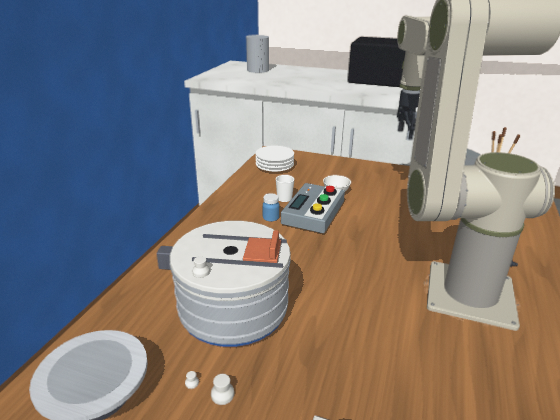

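View pics/wrist0.png

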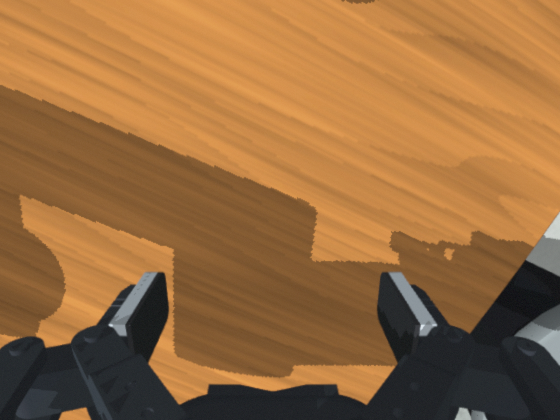

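The top view shows the kiln's hole at about (179,193), with the orange shutter at (183,216). The green button is at (356,219), between yellow (334,219) and red (378,219). There are three weights: one on the lid at (148,185), and a small (126,201) and a large one (123,223) on the table. The one on the lid fits "on the kiln's lid beside and beyond the shutter". I don't need to handle it, only avoid it.

```bash
cat > h.py <<'E'
import numpy as np,cv2,pickle
def cam(p):
    f=p["image"].shape[0]/2/np.tan(np.radians(p["vertical_fov"]/2))
    K=np.array([[f,0,p["cx"]],[0,f,p["cy"]],[0,0,1]]);D=np.array([p["k1"],0,0,0,0.])
    R=cv2.Rodrigues(p["rvec"])[0];t=np.array(p["tvec"]).reshape(3)
    return K,D,R,t
def ray(p,uv):
    K,D,R,t=cam(p);n=cv2.undistortPoints(np.array([[uv]],float),K,D)[0,0]
    return -R.T@t,R.T@np.array([n[0],n[1],1])
def plane(p,uv,z):
    c,d=ray(p,uv);return c+d*(z-c[2])/d[2]
def proj(p,X):
    K,D,R,t=cam(p);return cv2.projectPoints(np.array(X,float).reshape(-1,1,3),p["rvec"],np.array(p["tvec"]),K,D)[0].reshape(-1,2)
def tri(p,a,q,b):
    c1,d1=ray(p,a);c2,d2=ray(q,b);s=np.linalg.lstsq(np.c_[d1,-d2],c2-c1,rcond=None)[0]
    A=c1+d1*s[0];B=c2+d2*s[1];return (A+B)/2,np.linalg.norm(A-B)
def crop(p,box,k,name):
    x0,y0,x1,y1=box;cv2.imwrite(name,cv2.resize(p["image"][y0:y1,x0:x1],None,fx=k,fy=k,interpolation=cv2.INTER_CUBIC))
E
python3 - <<'E'
from h import *
d=pickle.load(open("s0.pkl","rb"))
T,S=d["top"],d["side"]
crop(T,(110,130,240,250),6,"pics/topk.png");crop(T,(310,150,440,240),6,"pics/topc.png");crop(S,(150,210,310,300),5,"pics/sidek.png")
def blobs(p,lo,hi,box,minA=15):
    h=cv2.cvtColor(p["image"],cv2.COLOR_BGR2HSV);m=cv2.inRange(h,lo,hi);M=np.zeros_like(m);x0,y0,x1,y1=box;M[y0:y1,x0:x1]=m[y0:y1,x0:x1]
    n,l,s,c=cv2.connectedComponentsWithStats(M)
    return [(c[i].round(2),s[i].tolist()) for i in range(1,n) if s[i][4]>=minA],M
kt,ks=(110,130,240,250),(150,150,350,300);ct=(310,150,440,240)
for nm,lo,hi in(("green",(45,100,50),(85,255,255)),("yellow",(20,150,120),(35,255,255)),("red",(173,150,60),(180,255,255))):
    a,_=blobs(T,lo,hi,ct);b,_=blobs(S,lo,hi,ks);print(nm,a,b)
    if len(a)==1: print("z84 top",plane(T,a[0][0],84))
    if len(b)==1: print("z84 side",plane(S,b[0][0],84))
    if len(a)==1 and len(b)==1: print("tri",tri(T,a[0][0],S,b[0][0]))
for p,b,n in((T,(172,185,187,201),"top"),(S,(215,242,245,258),"side")):
    a,_=blobs(p,(0,0,0),(180,255,60),b);print("hole",n,a,[plane(p,x[0],200) for x in a])
a,M=blobs(T,(3,120,80),(14,255,255),(150,190,215,245));print("shutter",a)
a,M=blobs(S,(3,120,80),(14,255,255),(235,225,290,270));print("shutter side",a)
E
```

```text
green [(array([356.14, 218.55]), [351, 214, 11, 10, 95])] [(array([323.47, 197.24]), [319, 194, 10, 7, 55])]
z84 top [ 489.47922213 -270.47401821   84.        ]
z84 side [ 484.19327144 -254.96176829   84.        ]
tri (array([ 488.93295557, -272.46293878,   74.49632653]), np.float64(1.5837133046583907))
yellow [(array([334.28, 217.85]), [330, 213, 10, 10, 79])] [(array([316.89, 206.79]), [313, 204, 9, 7, 53])]
z84 top [ 493.89602121 -196.80964818   84.        ]
z84 side [ 487.61408196 -180.57419408   84.        ]
tri (array([ 493.08351647, -198.55215023,   73.63156402]), np.float64(2.2375496668591763))
red [] []
hole top [(array([178.78, 193.22]), [175, 189, 9, 9, 67])] [array([580.34801565, 299.73329695, 200.        ])]
hole side [(array([230.19, 249.82]), [224, 246, 14, 8, 85])] [array([577.02977938, 302.13120939, 200.        ])]
shutter [(array([184.24, 217.12]), [168, 202, 34, 32, 732]), (array([183.44, 239.95]), [150, 229, 65, 16, 504])]
shutter side [(array([266.12, 245.9 ]), [243, 225, 47, 38, 993])]
```

View pics/topk.png

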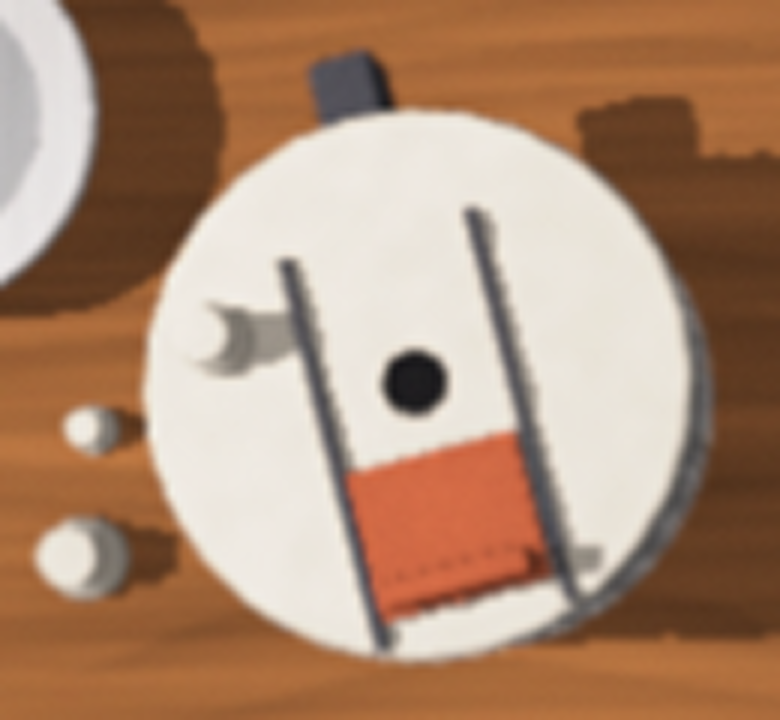

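View pics/sidek.png

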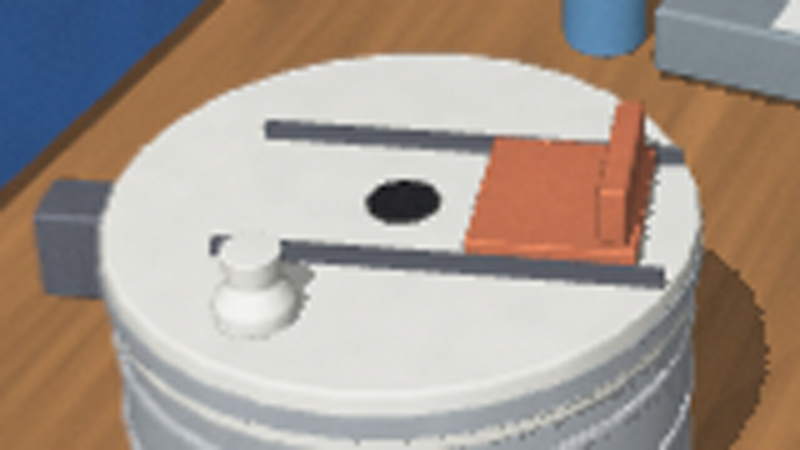

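View pics/topc.png

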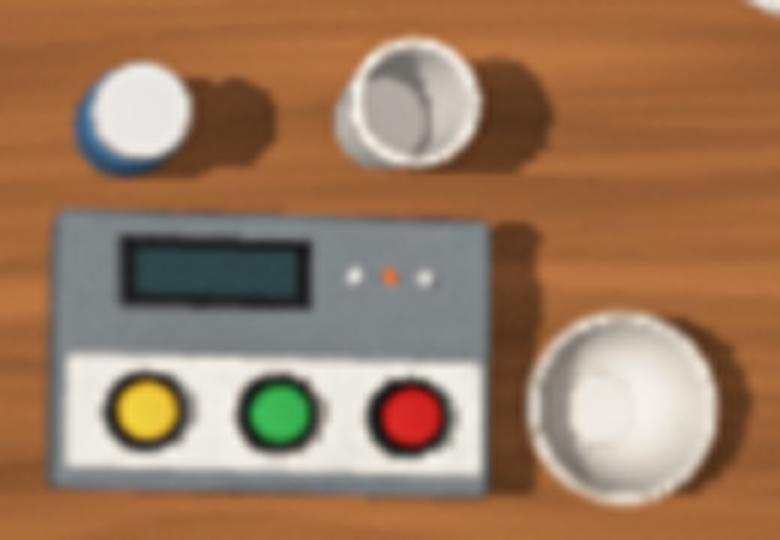

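Run:
```python
from h import *
d=pickle.load(open("s0.pkl","rb"));T,S=d["top"],d["side"]
t=lambda x,y:(110+x/6-.42,130+y/6-.42); s=lambda x,y:(150+x/5-.4,210+y/5-.4)
def y2(a,b): v=b-a;return np.degrees(np.arctan2(v[1],v[0])),np.hypot(*v[:2])
for a,b in(((385,640),(288,262)),((577,600),(473,212))):
    print("rail",y2(plane(T,t(*a),208),plane(T,t(*b),208)))
for a,b in(((664,275),(282,248)),((683,155),(266,128))):
    print("rail side",y2(plane(S,s(*a),208),plane(S,s(*b),208)))
A=plane(T,t(347,473),211);B=plane(T,t(520,432),211);print("far edge",A,B,(A+B)/2,y2(B,A))
A=plane(S,s(470,243),211);B=plane(S,s(496,138),211);print("far edge side",A,B,(A+B)/2,y2(B,A))
for z in (238,240,242):
  A=plane(S,s(618,190),z);B=plane(S,s(633,104),z);print("lip top mid side",z,A,B,(A+B)/2,y2(B,A))
# lip top in the top view
h=plane(T,(178.78,193.22),200)
for z in (240,):
  A=plane(T,t(385,605),z);B=plane(T,t(540,560),z);print("lip top",A,B,(A+B)/2)
m=plane(S,s(252,245),225);print("weight approx side",m, plane(T,t(205,335),236))
print("lid centre/hole",h)
# box yaw
c=lambda x,y:(310+x/6-.42,150+y/6-.42)
print("box",y2(plane(T,c(490,495),60),plane(T,c(52,485),60)),plane(T,c(490,495),60),plane(T,c(52,485),60))
for n,x in(("y",(148,411)),("g",(279,411)),("r",(411,416))):print(n,plane(T,c(*x),84))
print("cup rim",plane(T,c(418,102),85),"jar",plane(T,c(142,110),85),"bowl",plane(T,c(622,408),50))
```

```text
rail (np.float64(13.59142023775865), np.float64(201.81697412851878))
rail (np.float64(13.950160297977419), np.float64(207.48664034833624))
rail side (np.float64(13.690513810981669), np.float64(175.21787438111153))
rail side (np.float64(13.813915730211704), np.float64(207.61070372221005))
far edge [533.46941567 333.57928733 211.        ] [552.08951897 244.04454623 211.        ] [542.77946732 288.81191678 211.        ] (np.float64(101.74806803187415), np.float64(91.45041340717134))
far edge side [527.07269771 336.27937435 211.        ] [550.07307257 251.09708992 211.        ] [538.57288514 293.68823214 211.        ] (np.float64(105.11030113470544), np.float64(88.23286702824507))
lip top mid side 238 [465.01612172 309.64095166 238.        ] [483.36305404 238.47072591 238.        ] [474.18958788 274.05583878 238.        ] (np.float64(104.45551625477573), np.float64(73.49701325966137))
lip top mid side 240 [464.02072367 312.39531581 240.        ] [482.30332108 241.47465387 240.        ] [473.16202238 276.93498484 240.        ] (np.float64(104.45551625477572), np.float64(73.23929039216101)
[... 240 characters left out ...]
486 240.        ] [485.60331896 230.72409738 240.        ] [475.35282038 269.94590112 240.        ]
weight approx side [609.0515659  389.19354152 225.        ] [603.97667201 399.71725386 236.        ]
lid centre/hole [580.34801565 299.73329695 200.        ]
box (np.float64(87.01291786437312), np.float64(250.70755994342412)) [ 440.36894772 -394.53382591   60.        ] [ 453.4335204  -144.16690008   60.        ]
y [ 493.12905582 -196.67134305   84.        ]
g [ 491.06162859 -270.3281341    84.        ]
r [ 486.14533321 -344.91213224   84.        ]
cup rim [ 663.03153342 -355.9632683    85.        ] jar [ 662.08180108 -199.12626411   85.        ] bowl [ 487.9353279  -476.51031308   50.        ]
```

Request:
carry_out(increments=[[[0,0,-0.045],[0,0,0.11],1],[[0,0,-0.045],[0,0,0.11],1],[[0,0,-0.04],[0,0,0],1],[[0.027,-0.038,0],[0,0,0],1],[[0.027,-0.038,0],[0,0,0],1],[[0.027,-0.038,0],[0,0,0],1],[[0.027,-0.038,0],[0,0,0],1],[[0.027,-0.038,0],[0,0,0],1],[[0.027,-0.038,0],[0,0,0],1],[[0.027,-0.038,0],[0,0,0],1],[[0.027,-0.038,0],[0,0,0],1]], newtons=20)

```text
time: 1.25
tool_pos: [408.1, -184.6, 334.8]
tcp_rot: [-179.4, 0.1, 12.5]
ft_force: [1.5, -0.4, -0.1]
finger_gap: 0.1
```

Request:
carry_out(increments=[[[0.014,-0.043,0],[0,0,-0.022],1],[[0.014,-0.043,0],[0,0,0],1],[[0.014,-0.043,0],[0,0,0],1],[[0.014,-0.043,0],[0,0,0],1],[[0.014,-0.043,0],[0,0,0],1],[[0.014,-0.043,0],[0,0,0],1],[[0.014,-0.043,0],[0,0,0],1],[[0.014,-0.043,0],[0,0,0],1],[[0.014,-0.043,0],[0,0,0],1],[[0.012,-0.03,0],[0,0,0],1]])

```text
time: 2.25
tool_pos: [440.8, 273.5, 337.3]
tcp_rot: [-179.3, 0.1, 13.9]
ft_force: [0.5, -0.6, 0.2]
finger_gap: 0.0
```

```bash
cat > go.py <<'E'
import sys
from bench import r
import numpy as np
from scipy.spatial.transform import Rotation as Ro
def go(P,yaw):
    s=r.sense();R=Ro.from_euler('xyz',s["tcp_rot"],degrees=True)
    G=Ro.from_euler('xyz',[180,0,yaw],degrees=True)
    print(s["time"],"pos",s["tool_pos"].round(1),s["tcp_rot"].round(2),"F",s["ft_force"].round(2),"J",s["joint_pos"].round(0))
    print("shift tool mm",R.inv().apply(np.array(P)-s["tool_pos"]).round(1),"turn",(R.inv()*G).as_rotvec().round(4))
if __name__=="__main__": a=list(map(float,sys.argv[1:]));go(a[:3],a[3])
E
python3 go.py 443 267 320 13.75
```

```text
2.25 pos [440.8 273.5 337.3] [-1.7934e+02  5.0000e-02  1.3900e+01] F [ 0.45 -0.64  0.19] J [ 26.  -6.  85.   1. 101. 102.]
shift tool mm [ 0.6  7.1 17.3] turn [-0.0116  0.001   0.0027]
```

Request:
carry_out(increments=[[[0,0.007,0.02],[-0.0116,0,0.002],1],[[0,0,0],[0,0,0],1]])

```text
time: 2.45
tool_pos: [441.3, 271.5, 315.4]
tcp_rot: [-180.0, 0.2, 14.1]
ft_force: [-0.9, -0.5, -0.4]
finger_gap: 0.2
```

```bash
python3 - <<'E'
from h import *
from bench import r
for n in("wrist","side"):
    p=r.snapshot(n);pickle.dump(p,open(n+"1.pkl","wb"));cv2.imwrite(f"pics/{n}1.png",p["image"])
E
python3 go.py 443 267 222 13.75
```

```text
2.55 pos [442.3 271.5 318.7] [-1.7988e+02 -8.0000e-02  1.4070e+01] F [-0.49  0.06  0.05] J [ 26.  -6.  87.   0.  99. 102.]
shift tool mm [-0.6  4.7 96.7] turn [-0.0022 -0.0014  0.0056]
```

View pics/wrist1.png

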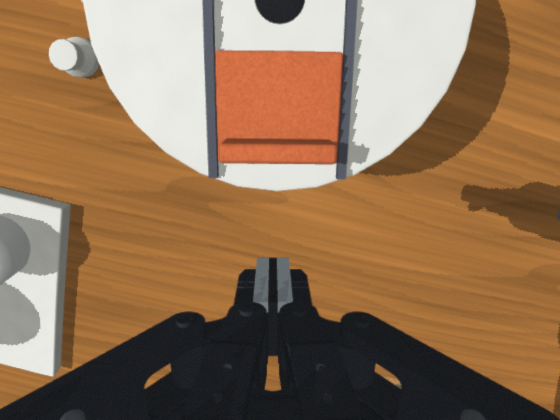

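View pics/side1.png

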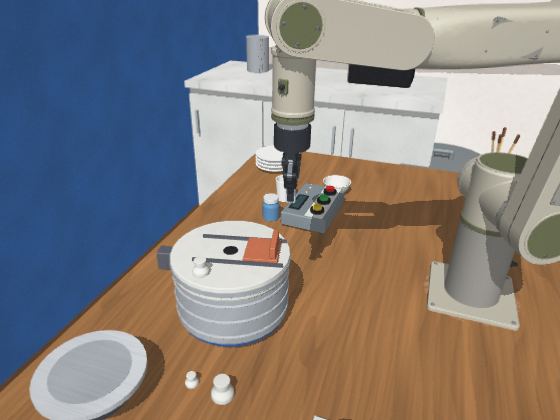

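Run:
```python
from h import *
p=pickle.load(open("wrist1.pkl","rb"))
u=np.array([.9713,.2377,0]);v=np.array([-.2377,.9713,0]);H=np.array([579,300.5,200.])
L=lambda a,b,z:H+u*a+v*b+np.array([0,0,z-200])
lb=-106.8
print("lip top near/far edges",proj(p,[L(lb-7,40,240),L(lb-7,-40,240),L(lb+7,40,240),L(lb+7,-40,240)]).round(1).tolist())
print("plate far edge",proj(p,[L(lb+68,45,211),L(lb+68,-45,211)]).round(1).tolist(),"near edge",proj(p,[L(lb-12,45,211)]).round(1).tolist())
print("hole",proj(p,[H]).round(1))
c=lambda q:((q-H)@u,(q-H)@v)
print("far edge mid",c(plane(p,(279.5,51),211)),"near",c(plane(p,(280,163),240)),c(plane(p,(280,163),211)))
print("tcp proj",proj(p,[[442.3,271.5,318.7]]))
h=cv2.cvtColor(p["image"],cv2.COLOR_BGR2HSV);m=cv2.inRange(h,(0,0,0),(180,255,60));m[30:]=0;m[:,:245]=0;m[:,315:]=0
e=cv2.findNonZero(m)[:,0];print("hole px",e.min(0),e.max(0))
x=(e.min(0)[0]+e.max(0)[0])/2;print(c(plane(p,(x,0),200)))
```

```text
lip top near/far edges [[221.1, 165.7], [339.1, 166.5], [220.4, 145.1], [340.4, 145.9]]
plate far edge [[216.2, 51.9], [344.9, 53.0]] near edge [[219.8, 164.4]]
hole [[280.9  -4.4]]
far edge mid (np.float64(-38.0731169019803), np.float64(0.7827802193213969)) near (np.float64(-111.69725722862775), np.float64(0.13199263521005206)) (np.float64(-117.43987718905156), np.float64(-0.5043147457062949))
tcp proj [[273.88807977 250.10997399]]
hole px [256   0] [303  22]
(np.float64(-2.866047899418469), np.float64(0.9604641903337372))
```

Request:
carry_out(increments=[[[0,0.005,0.045],[-0.002,0,0.0056],1],[[0,0,0.04],[0,0,0],1],[[0,0,0],[0,0,0],1]])

```text
time: 2.85
tool_pos: [446.4, 266.0, 237.3]
tcp_rot: [-179.9, -0.6, 13.6]
ft_force: [-0.1, -1.5, -1.0]
finger_gap: 0.3
```

```bash
python3 - <<'E'
from h import *
from bench import r
p=r.snapshot("side");crop(p,(200,170,330,280),6,"pics/side2.png")
E
python3 go.py 443 267 222 13.75;python3 go.py 545 292 222 13.75
```

```text
2.9 pos [447.6 266.5 240.6] [-179.82   -0.79   13.55] F [ 1.16 -0.11  1.12] J [ 25.  -6.  96.   0.  90. 102.]
shift tool mm [-4.6 -1.5 18.6] turn [-0.0031 -0.0138 -0.0035]
2.9 pos [447.6 266.5 240.6] [-179.82   -0.79   13.55] F [ 1.16 -0.11  1.12] J [ 25.  -6.  96.   0.  90. 102.]
shift tool mm [100.4  -1.9  20. ] turn [-0.0031 -0.0138 -0.0035]
```

View pics/side2.png

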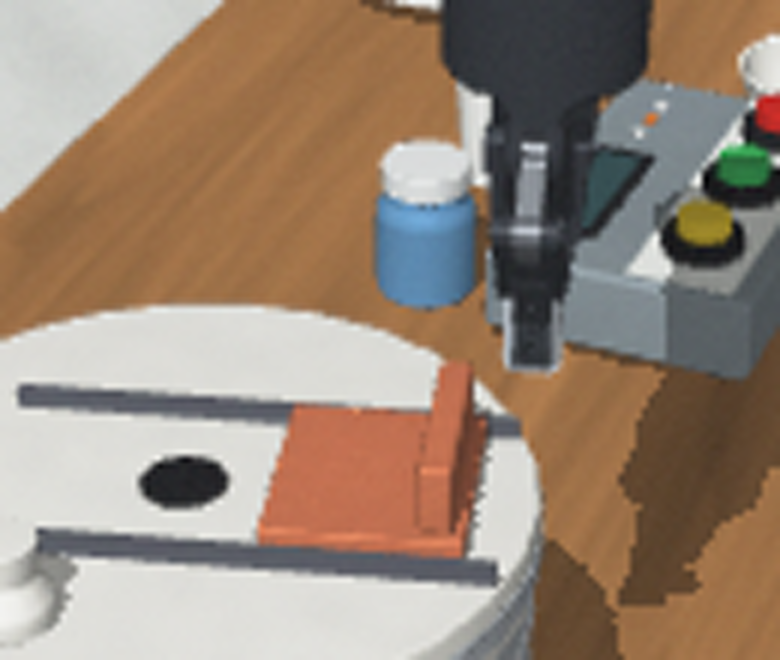

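Request:
carry_out(increments=[[[-0.004,-0.001,0.015],[-0.003,-0.0138,-0.003],1],[[0,0,0.004],[0,0,0],1],[[0,0,0],[0,0,0],1]])

```text
time: 3.2
tool_pos: [446.5, 267.1, 227.7]
tcp_rot: [-179.9, -0.4, 13.6]
ft_force: [-0.8, 0.0, -0.4]
finger_gap: 0.0
```

```bash
python3 go.py 545 292 222 13.75
```

```text
3.2 pos [446.5 267.1 227.7] [-179.89   -0.45   13.63] F [-0.79  0.02 -0.42] J [ 25.  -6.  96.   0.  89. 102.]
shift tool mm [101.6  -0.9   6.5] turn [-0.002  -0.0078 -0.002 ]
```

Request:
carry_out(increments=[[[0,0,0.006],[0,-0.008,0],1],[[0.005,0,0],[0,0,0],1],[[0.005,0,0],[0,0,0],1],[[0.005,0,0],[0,0,0],1],[[0.005,0,0],[0,0,0],1],[[0.005,0,0],[0,0,0],1]])

```text
time: 3.8
tool_pos: [474.3, 274.4, 224.6]
tcp_rot: [-179.8, -0.2, 13.7]
ft_force: [-0.6, -0.7, -1.1]
finger_gap: -0.1
```

```bash
python3 go.py 545 292 222 13.75
```

```text
3.8 pos [474.3 274.4 224.6] [-179.83   -0.23   13.66] F [-0.62 -0.7  -1.1 ] J [ 25.  -1.  92.   0.  89. 101.]
shift tool mm [72.9 -0.4  2.9] turn [-0.003  -0.004  -0.0016]
```

Run:
```python
from h import *
from bench import r
p=r.snapshot("side");crop(p,(200,170,330,280),6,"pics/side3.png")
```

```text
(no output)
```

View pics/side3.png

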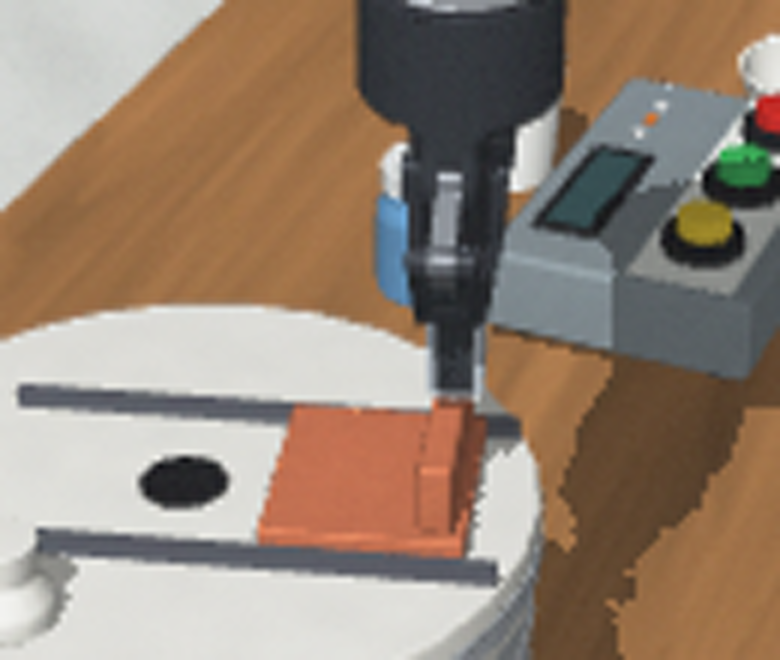

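Run:
```python
from h import *
from bench import r
s=r.sense();print(s["tool_pos"],s["ft_force"])
p=r.snapshot("side");w=r.snapshot("wrist")
f=lambda X:((proj(p,X)-[200,170]+.42)*6).round(0).tolist()
print("tcp",f([s["tool_pos"]]))
u=np.array([.9713,.2377,0]);v=np.array([-.2377,.9713,0]);H=np.array([579,300.5,200.])
L=lambda a,b,z:H+u*a+v*b+np.array([0,0,z-200])
print("lip ends",f([L(-106.8,40,240),L(-106.8,-40,240),L(-106.8,40,211)]))
print("tip corners",f([s["tool_pos"]+u*11,s["tool_pos"]-u*11]))
cv2.imwrite("pics/wrist3.png",w["image"]);crop(p,(200,170,330,280),6,"pics/side3b.png")
```

```text
[474.86085895 274.47649366 224.61735483] [-0.24947463 -1.09568168 -0.08727871]
tcp [[449.0, 444.0]]
lip ends [[436.0, 469.0], [458.0, 357.0], [436.0, 533.0]]
tip corners [[421.0, 442.0], [477.0, 446.0]]
```

View pics/wrist3.png

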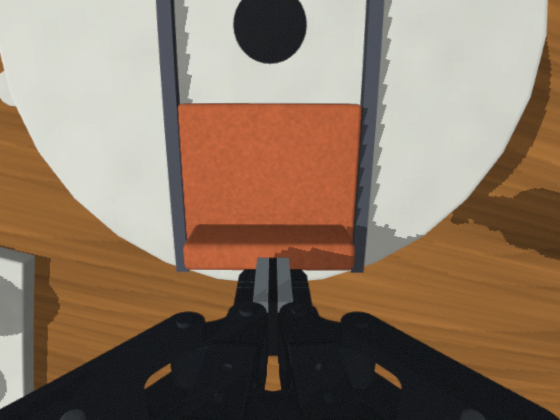

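Run:
```python
from h import *
from bench import r
d=pickle.load(open("s0.pkl","rb"));p=d["side"]
f=lambda X:((proj(p,X)-[200,170]+.42)*6).round(0).tolist()
for n in d: print(n,ray(d[n],(280,210)))
X=np.array([447.6,266.5,240.6]);u=np.array([.9713,.2377,0])
print("side2 tip",f([X,X+11*u,X-11*u]),"seen 505-562,372")
for n in ("wrist1.pkl",):
    w=pickle.load(open(n,"rb"));print("wrist1 cam",ray(w,(280,210)))
w3=r.snapshot("wrist");print(ray(w3,(280,210)))
pickle.dump(w3,open("wrist3.pkl","wb"))
w=pickle.load(open("wrist1.pkl","rb"))
H=np.array([579,300.5,200.]);v=np.array([-.2377,.9713,0])
for nm,a,b in(("plate far",(280,51),(270.5,103)),("lip far top?",(280,144),(270,245)),("lip near",(280,163),(270,269)),("rail L near end",(213,178),(182,272)),("rail R end",(341,179),(357.5,272))):
    q,e=tri(w,a,w3,b);print(nm,q.round(1),"u,v",((q-H)@u).round(1),((q-H)@v).round(1),"err",e.round(1))
```

```text
side (array([ 181.15002919, 1095.12630842,  808.35694172]), array([ 0.28199179, -0.82352471, -0.4923844 ]))
top (array([ 453.00223946,   23.4460784 , 1632.32652959]), array([ 0.04653916, -0.02528642, -0.9986968 ]))
wrist (array([ 333.78289651, -503.49455011,  372.35328752]), array([-0.27385089, -0.15590099, -0.94934641]))
side2 tip [[522.0, 413.0], [494.0, 411.0], [550.0, 414.0]] seen 505-562,372
wrist1 cam (array([516.1746079, 290.7783406, 484.2368392]), array([-0.30314347, -0.09727428, -0.94826146]))
(array([547.94069746, 292.16803453, 393.82731011]), array([-0.29825135, -0.09071779, -0.95046013]))
plate far [542.1 292.1 208.7] u,v -37.8 0.6 err 0.4
lip far top? [483.1 277.7 241.6] u,v -98.6 0.6 err 0.7
lip near [470.3 274.5 239.5] u,v -111.7 0.6 err 0.9
rail L near end [440.5 319.4 207.9] u,v -130.1 51.3 err 0.3
rail R end [463.8 222.7 207.4] u,v -130.4 -48.2 err 0.2
```

Run:
```python
from h import *
w=pickle.load(open("wrist3.pkl","rb"))
u=np.array([.9713,.2377,0])
X=np.array([474.8,274.4,224.6])
for dz in(0,10,19,25): print(dz,[proj(w,[X+[0,0,dz]+k*u])[0].round(1).tolist() for k in(-11,0,11)])
crop(w,(200,220,350,320),5,"pics/w3c.png")
```

```text
0 [[273.5, 267.3], [273.5, 247.6], [273.4, 227.1]]
10 [[273.5, 276.8], [273.5, 256.2], [273.4, 234.7]]
19 [[273.5, 286.1], [273.5, 264.7], [273.4, 242.3]]
25 [[273.5, 292.9], [273.5, 270.9], [273.4, 247.8]]
```

View pics/w3c.png

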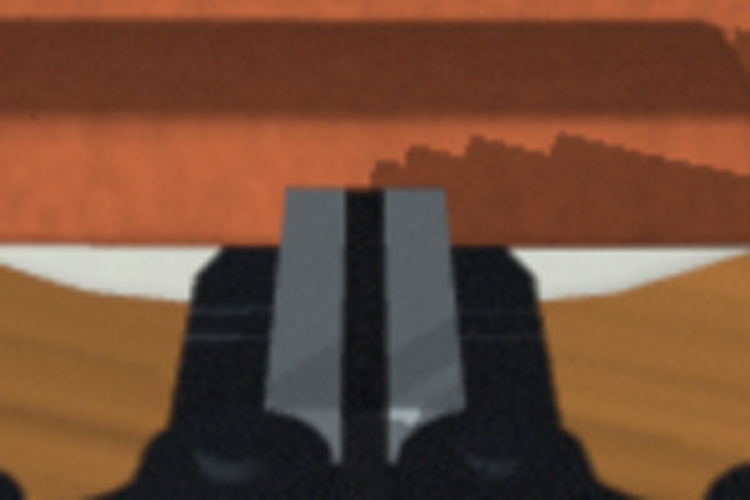

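View pics/side3b.png

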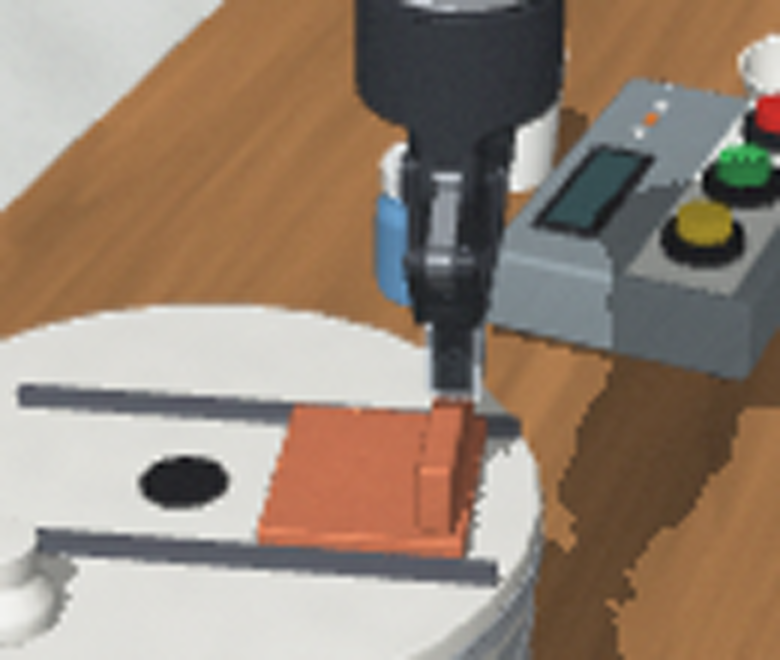

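The fingertips stand about 19 mm higher than the reported TCP and have passed just above the lip. Nothing has moved and there's no force. I'll back off and try again about 20 mm lower.

Request:
carry_out(increments=[[[0,0,-0.012],[0,0,0],1],[[-0.02,0,0],[0,0,0],1],[[-0.018,0,0],[0,0,0],1],[[0,0,0.012],[0,0,0],1],[[0,0,0.012],[0,0,0],1],[[0,0,0],[0,0,0],1]])

```text
time: 4.6
tool_pos: [436.7, 265.5, 214.8]
tcp_rot: [-179.8, -0.4, 13.7]
ft_force: [-0.9, -0.8, -0.4]
finger_gap: 0.1
```

```bash
python3 go.py 443 267 205 13.75
```

```text
4.6 pos [436.7 265.5 214.8] [-179.79   -0.4    13.66] F [-0.85 -0.78 -0.44] J [ 25.  -7.  99.   0.  88. 102.]
shift tool mm [6.4 0.  9.9] turn [-0.0036 -0.0069 -0.0016]
```

Request:
carry_out(increments=[[[0.004,0,0.01],[-0.003,-0.007,-0.001],1],[[0,0,0],[0,0,0],1]])

```text
time: 4.8
tool_pos: [441.3, 266.4, 203.3]
tcp_rot: [-180.0, 0.1, 13.7]
ft_force: [0.4, -1.3, -0.6]
finger_gap: -0.2
```

```bash
python3 go.py 545 292 205 13.75;  python3 - <<'E'
from h import *
from bench import r
s=r.sense();p=r.snapshot("side");crop(p,(200,170,330,280),6,"pics/side4.png");u=np.array([.9713,.2377,0])
w=r.snapshot("wrist");cv2.imwrite("pics/wrist4.png",w["image"])
for dz in(0,10,19): print(dz,[((proj(p,[s["tool_pos"]+[0,0,dz]+k*u])-[200,170]+.42)*6).round(0).tolist() for k in(-11,0,11)])
E
```

```text
4.8 pos [441.3 266.4 203.3] [-1.800e+02  9.000e-02  1.371e+01] F [ 0.37 -1.35 -0.57] J [ 25.  -6.  99.   0.  87. 102.]
shift tool mm [106.8  -0.3  -1.9] turn [-0.0001  0.0016 -0.0008]
0 [[[563.0, 497.0]], [[535.0, 495.0]], [[507.0, 493.0]]]
10 [[[564.0, 476.0]], [[536.0, 474.0]], [[508.0, 472.0]]]
19 [[[565.0, 457.0]], [[536.0, 455.0]], [[508.0, 453.0]]]
```

View pics/side4.png

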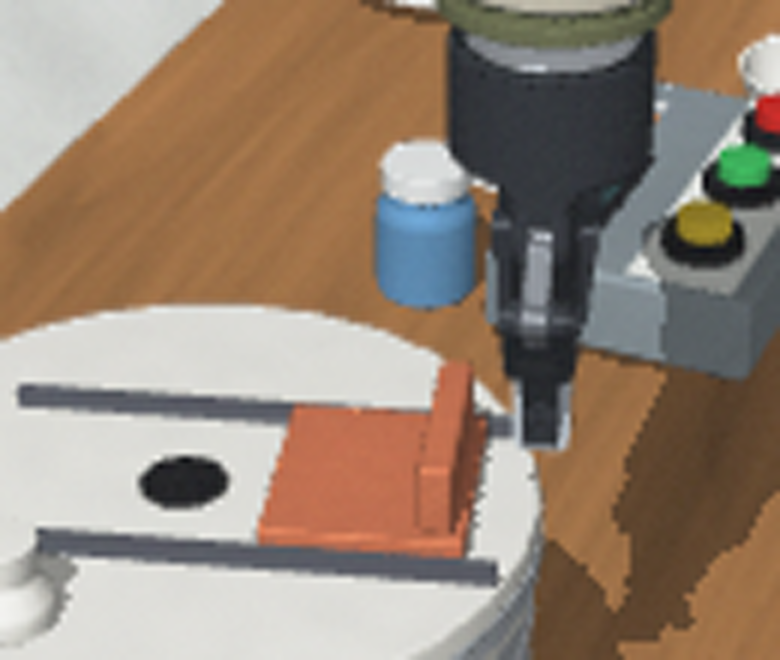

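View pics/wrist4.png

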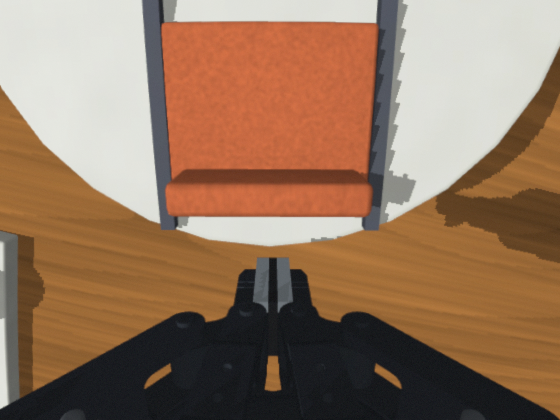

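Request:
carry_out(increments=[[[0.008,0,0],[0,0,0],1],[[0.006,0,0],[0,0,0],1],[[0.005,0,0],[0,0,0],1],[[0.005,0,0],[0,0,0],1],[[0.005,0,0],[0,0,0],1],[[0.005,0,0],[0,0,0],1],[[0.005,0,0],[0,0,0],1]])

```text
time: 5.6
tool_pos: [483.0, 276.9, 205.8]
tcp_rot: [-180.0, -0.0, 13.7]
ft_force: [-1.0, -0.8, 0.2]
finger_gap: -0.3
```

```bash
python3 go.py 545 292 205 13.75;  python3 - <<'E'
from h import *
from bench import r
p=r.snapshot("side");crop(p,(200,170,330,280),5,"pics/side5.png")
E
```

```text
5.6 pos [483.  276.9 205.8] [-1.7995e+02 -2.0000e-02  1.3710e+01] F [-1.02 -0.78  0.16] J [ 25.   1.  92.   0.  87. 101.]
shift tool mm [63.8 -0.   0.9] turn [-0.0009 -0.0003 -0.0008]
```

View pics/side5.png

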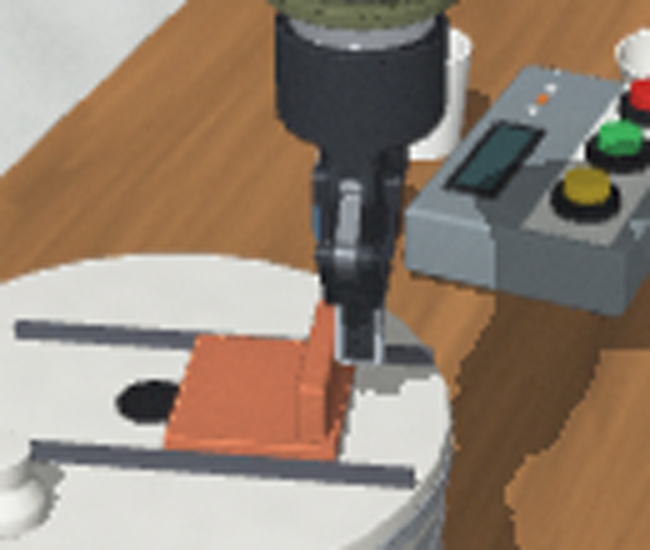

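Request:
carry_out(increments=[[[0.005,0,0],[0,0,0],1],[[0.005,0,0],[0,0,0],1],[[0.005,0,0],[0,0,0],1],[[0.005,0,0],[0,0,0],1],[[0.005,0,0],[0,0,0],1],[[0.005,0,0],[0,0,0],1],[[0.005,0,0],[0,0,0],1],[[0.004,0,0],[0,0,0],1],[[0.003,0,0],[0,0,0],1]])

```text
time: 6.55
tool_pos: [527.9, 287.7, 205.9]
tcp_rot: [-180.0, -0.0, 13.7]
ft_force: [-0.7, -0.9, 0.1]
finger_gap: 0.3
```

```bash
python3 go.py 545 292 205 13.75
```

```text
6.55 pos [527.9 287.7 205.9] [-1.7996e+02 -4.0000e-02  1.3700e+01] F [-0.68 -0.91  0.14] J [ 24.   8.  85.   0.  87. 100.]
shift tool mm [17.6 -0.2  0.9] turn [-0.0007 -0.0007 -0.0009]
```

Request:
carry_out(increments=[[[0.002,0,0],[0,0,0],1],[[0.002,0,0],[0,0,0],1],[[0.0015,0,0],[0,0,0],1]])

```text
time: 6.85
tool_pos: [533.9, 289.1, 205.8]
tcp_rot: [-180.0, -0.0, 13.7]
ft_force: [-1.0, -0.5, 0.3]
finger_gap: 0.2
```

Request:
carry_out(increments=[[[0.0015,0,0],[0,0,0],1],[[0.0015,0,0],[0,0,0],1]])

```text
time: 7.05
tool_pos: [535.1, 289.4, 205.8]
tcp_rot: [-180.0, 0.2, 13.7]
ft_force: [-13.5, -5.1, 7.4]
finger_gap: 0.1
```

Request:
carry_out(increments=[[[0.0015,0,0],[0,0,0],1]])

```text
time: 7.15
tool_pos: [534.9, 289.4, 205.8]
tcp_rot: [-180.0, 0.4, 13.7]
ft_force: [-10.3, -3.1, 6.9]
finger_gap: 0.1
```

Motion has stalled against the stop at about 13 N. I'll back off and check.

Request:
carry_out(increments=[[[-0.003,0,0],[0,0,0],1],[[-0.02,0,0],[0,0,0],1],[[-0.03,0,0],[0,0,0],1],[[-0.02,0,-0.03],[0,0,0],1],[[0,0,-0.045],[0,0,0],1],[[0,0,-0.045],[0,0,0],1],[[0,0,0],[0,0,0],1]])

```text
time: 7.85
tool_pos: [460.9, 271.1, 327.2]
tcp_rot: [180.0, 0.5, 13.7]
ft_force: [-0.4, -0.4, 0.7]
finger_gap: 0.3
```

```bash
python3 go.py 443 267 320 13.75
python3 - <<'E'
from h import *
from bench import r
p=r.snapshot("side");crop(p,(150,200,330,300),4,"pics/side6.png");w=r.snapshot("wrist");pickle.dump(w,open("wrist6.pkl","wb"));cv2.imwrite("pics/wrist6.png",w["image"])
E
```

```text
7.85 pos [460.9 271.1 327.2] [179.98   0.52  13.74] F [-0.38 -0.38  0.66] J [ 25.  -3.  83.   0. 100. 101.]
shift tool mm [-18.3  -0.3   7.4] turn [ 0.0003  0.009  -0.0002]
```

View pics/side6.png

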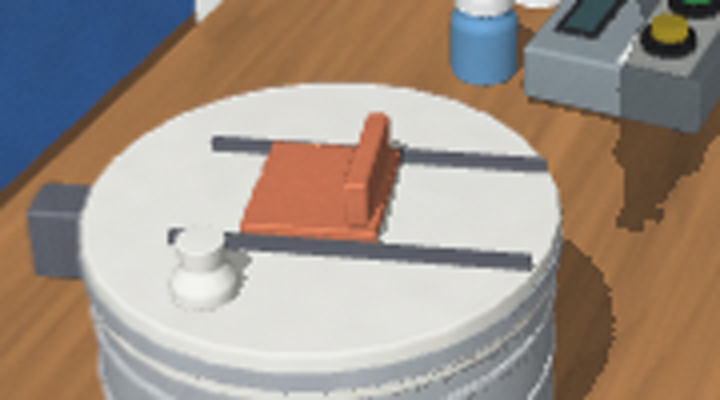

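View pics/wrist6.png

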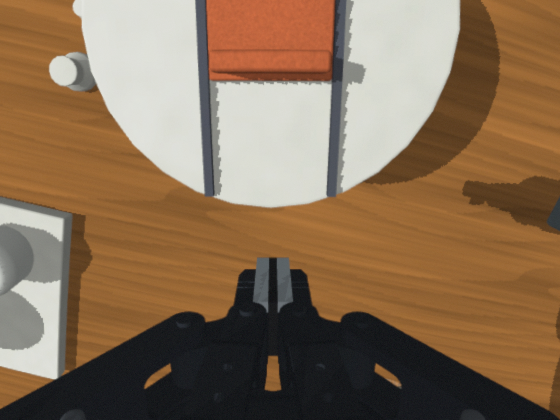

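```bash
python3 - <<'E'
from h import *
w=pickle.load(open("wrist6.pkl","rb"));u=np.array([.9713,.2377,0]);H=np.array([579,300.5,200.])
print("near edge u (shut:-40)",(plane(w,(271,81),210)-H)@u,"lip near top (-35)",(plane(w,(271,71),240)-H)@u)
E
python3 go.py 489 -271 330 13.75;python3 go.py 440 -100 330 -3
```

```text
near edge u (shut:-40) -40.90033495794561 lip near top (-35) -34.905247188394114
7.95 pos [459.6 270.4 321.2] [179.89   0.96  13.72] F [-0.03 -0.03 -0.34] J [ 25.  -3.  84.   0. 100. 101.]
shift tool mm [-100.   532.9   -6.1] turn [ 0.0019  0.0167 -0.0004]
7.95 pos [459.6 270.4 321.2] [179.89   0.96  13.72] F [-0.03 -0.03 -0.34] J [ 25.  -3.  84.   0. 100. 101.]
shift tool mm [-107.   355.2   -6.3] turn [0.0043 0.0163 0.2919]
```

Request:
carry_out(increments=[[[-0.009,0.046,0],[0.002,0.0167,0],1],[[-0.009,0.046,0],[0,0,0],1],[[-0.009,0.046,0],[0,0,0],1],[[-0.009,0.046,0],[0,0,0],1],[[-0.009,0.046,0],[0,0,0],1],[[-0.009,0.046,0],[0,0,0],1],[[-0.009,0.046,0],[0,0,0],1],[[-0.009,0.046,0],[0,0,0],1],[[-0.009,0.046,0],[0,0,0],1],[[-0.009,0.046,0],[0,0,0],1],[[-0.006,0.03,0],[0,0,0],1],[[0,0,0],[0,0,0],1]])

```text
time: 9.15
tool_pos: [477.3, -245.3, 294.8]
tcp_rot: [-179.3, 1.4, 14.0]
ft_force: [-0.1, 1.0, -0.2]
finger_gap: 0.3
```

```bash
python3 go.py 489 -271 200 13.75
```

```text
9.15 pos [ 477.3 -245.3  294.8] [-179.33    1.39   14.03] F [-0.13  1.01 -0.23] J [-32.  -2.  86.  -1.  98.  44.]
shift tool mm [ 7.4 28.9 94.3] turn [-0.0117  0.0243  0.0048]
```

Request:
carry_out(increments=[[[-0.025,0.02,0.03],[-0.0117,0.024,0.0048],1],[[-0.025,0,0.02],[0,0,0],1],[[0,0,0],[0,0,0],1]])

```text
time: 9.45
tool_pos: [430.4, -276.1, 237.7]
tcp_rot: [-179.7, 0.2, 13.7]
ft_force: [0.4, 0.9, -0.4]
finger_gap: -0.2
```

```bash
python3 - <<'E'
from h import *
from bench import r
w=r.snapshot("wrist");pickle.dump(w,open("wrist7.pkl","wb"));cv2.imwrite("pics/wrist7.png",w["image"])
h=cv2.cvtColor(w["image"],cv2.COLOR_BGR2HSV);m=cv2.inRange(h,(45,100,50),(85,255,255))
n,l,s,c=cv2.connectedComponentsWithStats(m)
for i in range(1,n):
    if s[i][4]>100: print(s[i],c[i],plane(w,c[i],84))
E
python3 go.py 489 -271 230 13.75
```

```text
[ 265   93   37   39 1136] [283.02640845 112.14524648] [ 488.30158624 -270.05972542   84.        ]
9.5 pos [ 431.8 -276.1  239.1] [-1.7975e+02  1.0000e-01  1.3710e+01] F [ 0.    0.31 -0.36] J [-38.  -7.  96.   0.  91.  38.]
shift tool mm [56.8  8.7  8.9] turn [-0.0044  0.0017 -0.0007]
```

View pics/wrist7.png

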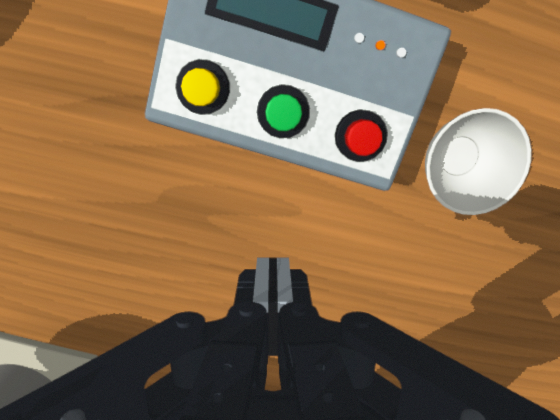

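Request:
carry_out(increments=[[[0.03,0.004,0],[-0.004,0.0017,0],1],[[0.026,0.003,0.03],[0,0,0],1],[[0,0,0.04],[0,0,0],1],[[0,0,0.03],[0,0,0],1],[[0,0,0],[0,0,0],1]])

```text
time: 10.0
tool_pos: [496.5, -266.0, 139.9]
tcp_rot: [179.8, -0.4, 13.9]
ft_force: [-0.5, 0.6, -0.4]
finger_gap: -0.2
```

```bash
python3 go.py 490 -270 100 13.75
python3 - <<'E'
from h import *
from bench import r
p=r.snapshot("side");crop(p,(255,110,355,240),5,"pics/side8.png");p=r.snapshot("wrist");cv2.imwrite("pics/wrist8.png",p["image"])
E
```

```text
10.0 pos [ 496.5 -266.   139.9] [179.76  -0.42  13.88] F [-0.47  0.58 -0.4 ] J [-33.   4.  96.   0.  80.  43.]
shift tool mm [-7.5  2.2 39.8] turn [ 0.0043 -0.0073  0.0023]
```

View pics/side8.png

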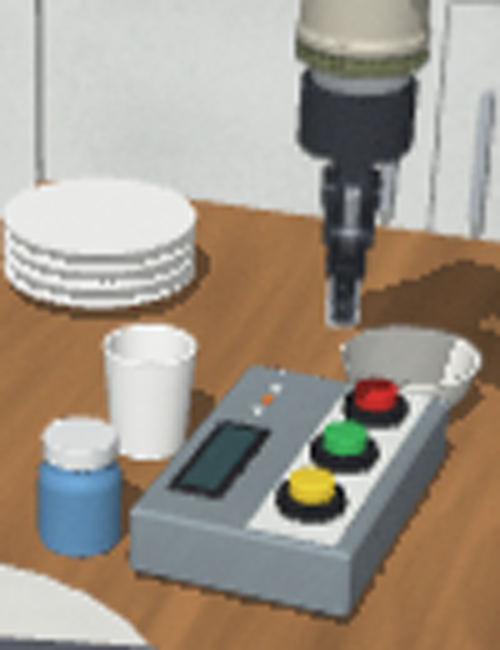

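View pics/wrist8.png

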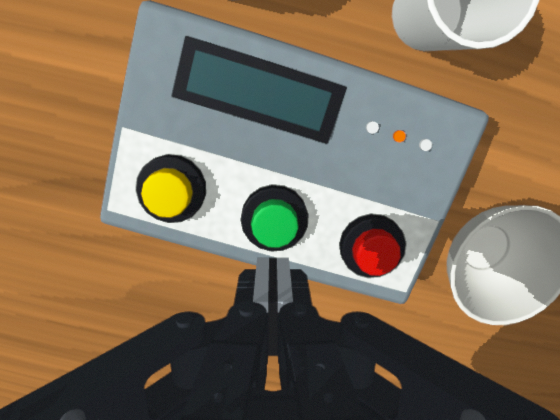

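Request:
carry_out(increments=[[[-0.007,0.002,0.015],[0.004,-0.007,0.002],1],[[0,0,0.015],[0,0,0],1],[[0,0,0.005],[0,0,0],1],[[0,0,0],[0,0,0],1]])

```text
time: 10.5
tool_pos: [495.5, -274.1, 113.8]
tcp_rot: [179.3, -0.6, 13.7]
ft_force: [0.2, 0.5, -1.0]
finger_gap: 0.3
```

```bash
python3 go.py 490 -270 64 13.75
```

```text
10.5 pos [ 495.5 -274.1  113.8] [179.3   -0.61  13.74] F [ 0.18  0.54 -0.96] J [-34.   5.  98.  -0.  77.  42.]
shift tool mm [-4.9 -5.9 49.6] turn [ 0.0123 -0.0107 -0.0002]
```

Request:
carry_out(increments=[[[-0.004,-0.004,0],[0.012,-0.01,0],1],[[0,0,0],[0,0,0],1]])

```text
time: 10.7
tool_pos: [490.3, -271.2, 114.2]
tcp_rot: [-180.0, -0.0, 13.7]
ft_force: [-0.8, 0.6, 0.3]
finger_gap: -0.4
```

```bash
python3 go.py 490 -270 64 13.75
```

```text
10.7 pos [ 490.3 -271.2  114.2] [-1.7997e+02 -1.0000e-02  1.3710e+01] F [-0.83  0.6   0.33] J [-34.   5.  98.   0.  78.  42.]
shift tool mm [ 0.  -1.2 50.2] turn [-0.0005 -0.0003 -0.0008]
```

Aligned. I'll descend to just above the cap in small steps, and below TCP z=90 I'll watch the force.

Request:
carry_out(increments=[[[0,-0.001,0.01],[0,0,0],1],[[0,0,0.008],[0,0,0],1],[[0,0,0.005],[0,0,0],1],[[0,0,0.003],[0,0,0],1],[[0,0,0.003],[0,0,0],1]])

```text
time: 11.2
tool_pos: [490.5, -270.5, 83.6]
tcp_rot: [180.0, -0.1, 13.7]
ft_force: [0.1, -0.3, 0.4]
finger_gap: -0.0
```

Request:
carry_out(increments=[[[0,0,0.003],[0,0,0],1],[[0,0,0.003],[0,0,0],1],[[0,0,0.003],[0,0,0],1]])

```text
time: 11.5
tool_pos: [490.6, -270.5, 73.8]
tcp_rot: [180.0, -0.1, 13.7]
ft_force: [0.1, 0.0, -0.3]
finger_gap: 0.0
```

```bash
python3 go.py 490 -270 64 13.75
python3 - <<'E'
from h import *
from bench import r
p=r.snapshot("side");crop(p,(255,110,355,240),5,"pics/side9.png");p=r.snapshot("wrist");crop(p,(150,150,450,350),2.5,"pics/wrist9.png")
E
```

```text
11.5 pos [ 490.6 -270.5   73.8] [ 1.7996e+02 -8.0000e-02  1.3700e+01] F [ 0.05  0.02 -0.26] J [-34.   7. 100.   0.  73.  42.]
shift tool mm [-0.5 -0.6  9.8] turn [ 0.0007 -0.0013 -0.0008]
```

View pics/side9.png

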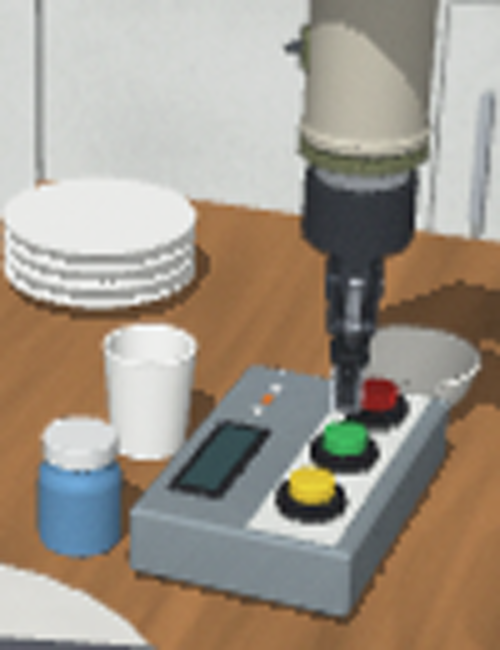

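View pics/wrist9.png

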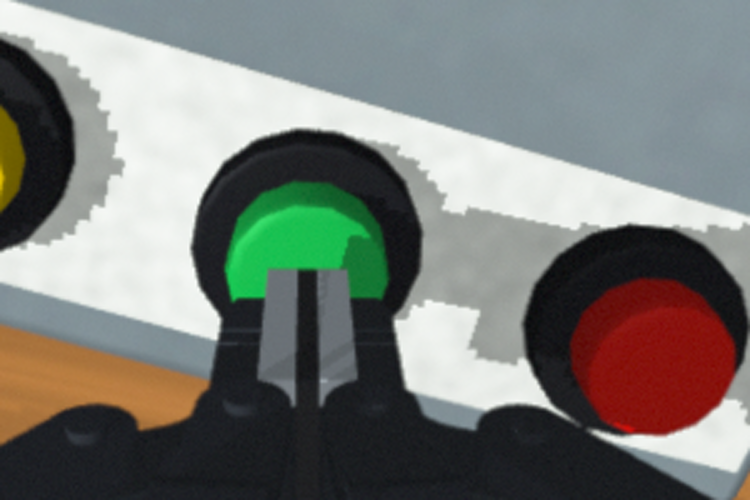

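The fingertips are over the green cap and not yet touching (0 N). I'll keep lowering slowly.

Request:
carry_out(increments=[[[0,0,0.003],[0,0,0],1],[[0,0,0.002],[0,0,0],1],[[0,0,0.002],[0,0,0],1]])

```text
time: 11.9
tool_pos: [490.7, -270.5, 66.7]
tcp_rot: [179.9, -0.1, 13.7]
ft_force: [-0.3, 0.2, -0.3]
finger_gap: 0.2
```

Request:
carry_out(increments=[[[0,0,0.002],[0,0,0],1],[[0,0,0.002],[0,0,0],1]])

```text
time: 12.1
tool_pos: [490.8, -270.6, 62.4]
tcp_rot: [179.9, -0.1, 13.7]
ft_force: [0.8, -0.5, 0.5]
finger_gap: 0.0
```

Request:
carry_out(increments=[[[0,0,0.002],[0,0,0],1]])

```text
time: 12.2
tool_pos: [490.7, -270.6, 60.2]
tcp_rot: [179.9, -0.1, 13.7]
ft_force: [0.4, 0.3, -0.4]
finger_gap: 0.5
```

Request:
carry_out(increments=[[[0,0,0.002],[0,0,0],1],[[0,0,0.002],[0,0,0],1]])

```text
time: 12.4
tool_pos: [490.8, -270.6, 55.9]
tcp_rot: [179.9, -0.1, 13.7]
ft_force: [-0.9, -0.4, 1.4]
finger_gap: -0.1
```

```bash
python3 go.py 490 -270 52 13.75
python3 - <<'E'
from h import *
from bench import r
p=r.snapshot("side");crop(p,(300,170,350,220),12,"pics/side10.png");p=r.snapshot("wrist");crop(p,(150,150,450,350),2.5,"pics/wrist10.png")
E
```

```text
12.4 pos [ 490.8 -270.6   55.9] [ 1.7994e+02 -9.0000e-02  1.3700e+01] F [-0.9  -0.45  1.45] J [-34.   8. 100.   0.  71.  42.]
shift tool mm [-0.6 -0.8  3.9] turn [ 0.001  -0.0016 -0.0008]
```

View pics/side10.png

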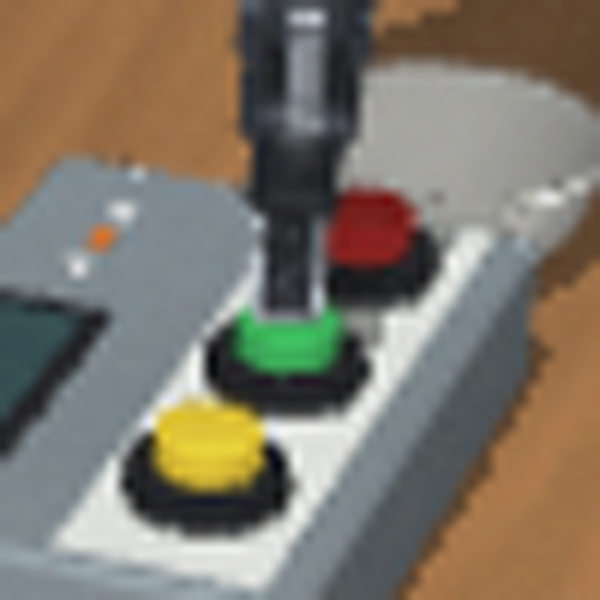

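View pics/wrist10.png

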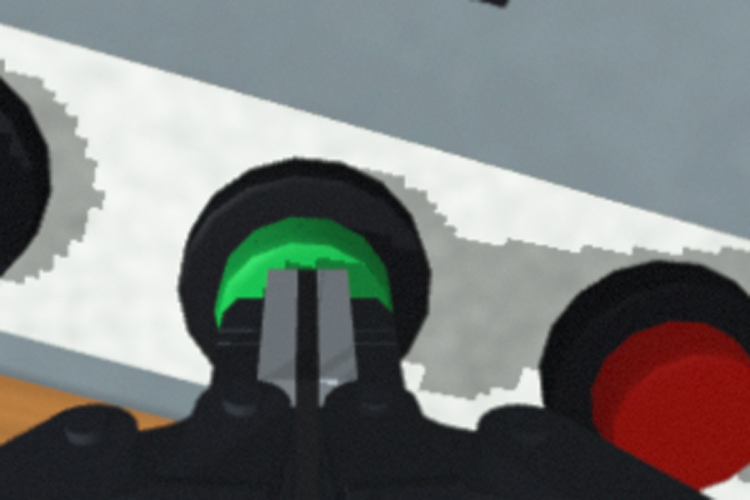

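Request:
carry_out(increments=[[[0,0,0.002],[0,0,0],1],[[0,0,0.002],[0,0,0],1]])

```text
time: 12.7
tool_pos: [491.0, -270.7, 52.5]
tcp_rot: [179.9, -0.1, 13.7]
ft_force: [-1.7, 1.3, 3.9]
finger_gap: 0.2
```

Request:
carry_out(increments=[[[0,0,0.002],[0,0,0],1]])

```text
time: 12.8
tool_pos: [491.0, -270.7, 50.6]
tcp_rot: [179.9, -0.1, 13.7]
ft_force: [-1.9, 2.0, 4.7]
finger_gap: -0.3
```

Request:
carry_out(increments=[[[0,0,0.0015],[0,0,0],1]])

```text
time: 12.9
tool_pos: [491.0, -270.7, 49.2]
tcp_rot: [179.9, -0.1, 13.7]
ft_force: [-2.8, 0.4, 5.9]
finger_gap: -0.1
```

Request:
carry_out(increments=[[[0,0,0.0015],[0,0,0],1]])

```text
time: 13.0
tool_pos: [491.1, -270.8, 48.7]
tcp_rot: [179.9, -0.1, 13.7]
ft_force: [-8.1, 5.5, 21.7]
finger_gap: 0.1
```

Request:
carry_out(increments=[[[0,0,0.0015],[0,0,0],1]])

```text
time: 13.1
tool_pos: [491.2, -270.9, 48.7]
tcp_rot: [179.9, -0.1, 13.7]
ft_force: [-10.5, 5.9, 21.4]
finger_gap: -0.1
```

```bash
python3 go.py 490 -270 52 13.75
python3 - <<'E'
from h import *
from bench import r
p=r.snapshot("side");crop(p,(300,170,350,220),12,"pics/side11.png")
E
```

```text
13.1 pos [ 491.2 -270.9   48.7] [ 1.7991e+02 -1.0000e-01  1.3710e+01] F [-10.55   5.95  21.44] J [-34.   9. 101.   0.  70.  42.]
shift tool mm [-0.9 -1.1 -3.3] turn [ 0.0016 -0.0017 -0.0006]
```

View pics/side11.png

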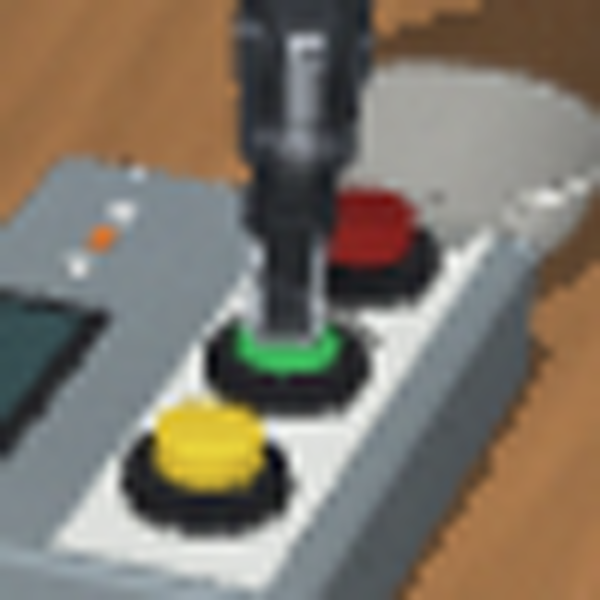

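The button is fully down: motion stopped at z=48.7, force rose to 21 N, and the cap is flush in the picture. Now I'll withdraw straight up.

Request:
carry_out(increments=[[[0,0,-0.004],[0,0,0],1],[[0,0,-0.006],[0,0,0],1],[[0,0,-0.01],[0,0,0],1],[[0,0,-0.03],[0,0,0],1],[[0,0,-0.045],[0,0,0],1],[[0,0,-0.045],[0,0,0],1],[[-0.04,0,-0.03],[0,0,0],1],[[-0.03,0,0],[0,0,0],1],[[0,0,0],[0,0,0],1],[[0,0,0],[0,0,0],1],[[0,0,0],[0,0,0],1]])

```text
time: 14.25
tool_pos: [421.8, -287.4, 226.8]
tcp_rot: [179.8, -0.1, 13.8]
ft_force: [0.5, -0.4, -0.9]
finger_gap: -0.2
```

Run:
```python
from h import *
from bench import r
s=r.sense();print(s["time"],s["tool_pos"],s["ft_force"],s["qd"].round(1))
p=r.snapshot("side");cv2.imwrite("pics/side12.png",cv2.resize(p["image"][120:300,130:370],None,fx=3.2,fy=3.2,interpolation=cv2.INTER_CUBIC))
t=r.snapshot("top");cv2.imwrite("pics/top12.png",t["image"]);w=r.snapshot("wrist");cv2.imwrite("pics/wrist12.png",w["image"])
```

```text
14.25 [ 421.7736168  -287.35494927  226.78839674] [ 0.46194756 -0.41265594 -0.86091842] [ 0.1 -0.1 -0.1  0.3 -0.2  0.4]
```

View pics/side12.png

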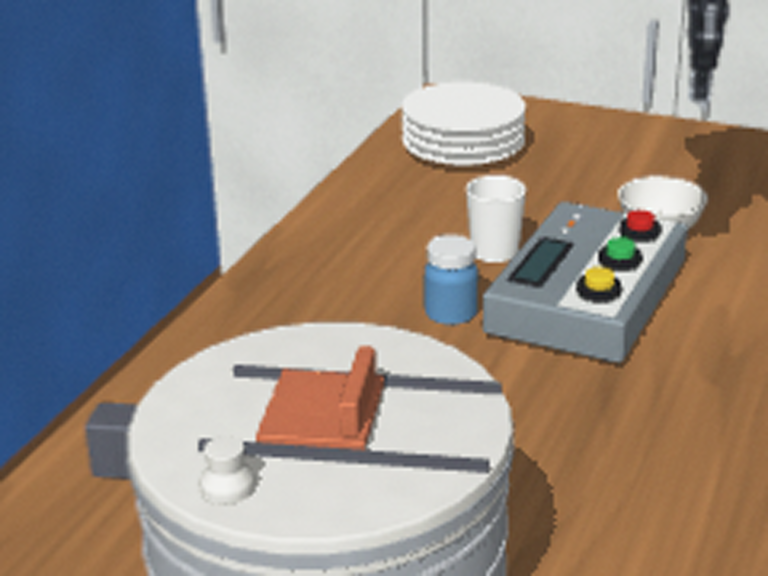

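View pics/wrist12.png

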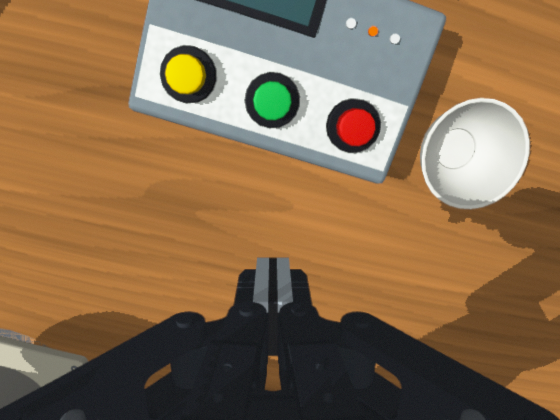

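View pics/top12.png

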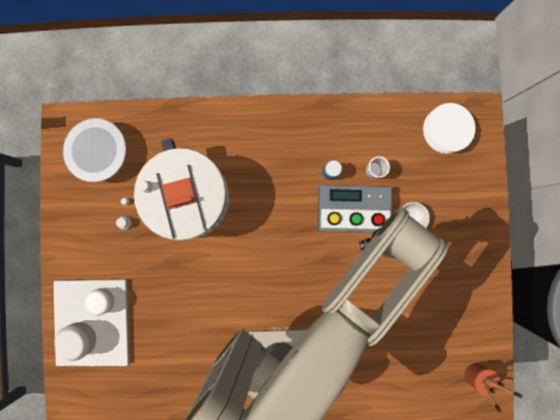

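The shutter covers the hole and the green button is back up. The bowl, cup, jar and weight are where they were, and the arm is clear.

```bash
python3 -c "
from bench import r
print(r.hand_in())"
```

```text
the job is handed in; nothing more can be done
None
```

The job is done and handed in at about 14.4 s; no verdict came back. I pushed the shutter shut with the closed fingertips, then pressed the green button right down, let it come back up, and withdrew.

**Shutter:** The push stalled against the stop at about 16 N. Afterwards the plate's near edge measured 40.9 mm from the hole (40 mm when shut), and the lip's near face 34.9 mm (35 mm when shut).

**Button:** The force rose steadily to about 6 N as the button went down, then jumped to about 25 N when the travel ended. That was about 7 mm below first contact, and the picture showed the cap pushed down into its housing. The final pictures show it up again.

**Surroundings:** The red and yellow buttons were up. The bowl, cup, jar and weight showed no movement in the pictures. The last force reading was within noise, about 1 N.

**Disagreement:** The real fingertips stood about 20–25 mm higher than the reported TCP. Because of this, the first push passed just above the lip, with no contact seen and nothing moved. I backed off and redid it lower, going by the pictures and the measured force.

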